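# Line up the seawater manifold for the shell basin

### The arm

A 6-joint arm with a two-finger parallel gripper is mounted at the origin on the work surface. World frame = base frame: x ahead of the robot, y to its left, z up, the work surface at z = 0. Lengths are in m, angles in rad, forces in N, time in s.
With the tool pointing down it reaches from about 0.325 to 1 m from the base axis. Payload 5.1 kg.
Tool frame: the origin (TCP) lies at the very end of the fingers, on their centre line; the grasp point (between the pads) lies 19 mm behind it; y points along the fingers, x is the direction in which the jaws open and shut, and the axes are right-handed (so a half turn about y gives the same grasp; the last joint's range is limited). The gripper opens to 85 mm and grips with 20 to 120 N. Pads are 22 mm wide; open, the fingers measure 114 mm over their backs; the gripper's body (76 mm by 85 mm) begins 54 mm behind the grasp point. The pads swing forward as they close: fully open they stand 13 mm farther back than shut.
Start: joints at [-1.292, 0.124, 1.65, -0, 1.367, -0.083], TCP at [0.23, -0.608, 0.231] pointing down, gripper open.
Joint ranges: [-2.61, 2.61], [-1.02, 2.33], [0.03, 2.71], [-1.35, 4.49], [0.32, 2.68], [-2.91, 2.91]. Speed limits (rad/s): [2.57, 2.57, 3.14, 3.14, 3.14, 3.14].

### API

Orientations are given as a unit quaternion [x, y, z, w].
In Python, from station import env, grab_frame gives the robot as it stands.
- The arm moves only by the tool jog_arm, never from a script. Its argument "rows" is a list of rows, each an object of numbers: "tx", "ty", "tz": the shift along the tool's x, y, z in mm; "spin": the turn about the tool's y in degrees; "hand": the finger opening in mm, from 0 to 85.4. A call has 1 to 20 rows; each row is the pose to reach, as a shift and turn from the pose measured when the call began, along the tool's axes at that moment; what a row does not reach only later rows make up. A row lasts 1/10 s, in which the tool goes at most 50 mm and 8.59 degrees, less where a joint would pass 70% of its speed; a pose out of reach is approached as far as the arm can. A call with a gripper value outside its range is refused whole. The fingers move at their own pace and stop on an object; "grip_force" is the grip in N (left out, the last holds). Time passes only in rows, so rows that repeat a pose let the fingers close. It gives the time, the measured TCP pose, the force and the opening at its end, in the units of the state.
- env.sense(): the state, without advancing time (a new reading comes with each control period).
- grab_frame(name): name is "side" or "top"; returns a dict with "image" (420x560x3 uint8, red, green, blue), "fx", "fy", "cx", "cy" (pixels), "pose" (4x4, takes a point from camera to world coordinates). Camera axes: x right, y up, looking along -z (the intrinsics and any distortion apply to the point x, -y, -z); pixel columns grow to the right and rows downward; lengths in m; the calibration is good to about 2 mm. A picture is of the moment at which its call begins. There is no depth.
- env.hand_in(): hands the job in, once; it reports no verdict.
The state is a dict: "t": time; "joint_positions": joint angles; "joint_velocities": joint speeds; "tau": joint torques, N m; "tool_pos": TCP position; "ee_rot": TCP orientation; "contact_force": force on the tool from outside, world axes, zero at the start; "wrist_torque": the same for the moment, N m; "opening": opening from 0.0 (shut) to 1.0 (fully open).
Only numpy, scipy, OpenCV 4.12 (cv2) and the standard library are available. Lean on these libraries where they do the work, as an engineer would, in place of code of your own. Each camera call takes 0.05 s, during which the arm holds its last target.

### The job

The rinse manifold was left to drain overnight with all three ball valves part-open; before the pump is started, line it up to feed only the basin of oyster shells. Push the red handles round with a fingertip: the valve over the shell basin fully open, its handle in line with its pipe, and the other two fully shut, their handles square across. Do not pinch or force the plastic handles, and leave the basins and everything else on the bench where they stand.

Things in the scene. Friction and masses are not known exactly. Their poses are not given: they have to be found in the camera images.
- manifold: Fixed skid: white base board, blue pump at its right (-y) end, grey header pipe (axis 140 mm up) along its y. Origin on the bench under the header at the middle branch; x points to the basins. Branches run to +x at y = 255 (left), 0 (mid), -255 mm (right): valve stem at x = 70 mm, spout at 185 mm. Pipes' tops 156 mm up, union nuts 165; gauge at y = 285 mm, x = 0, top 225 mm up.
- valve_left (a joint): Turn of the left ball valve about its vertical stem, rad: 0 = fully shut, handle square across its pipe, pointing to the manifold's -y (right); pi/2 = fully open, handle in line with the pipe, pointing to +x (to the spout). Grows anticlockwise from above. Hard stops at both ends; stays where it is left; about 5 N at 80 mm from the stem turns it.
- valve_left_axis (a point): Point on the left valve's stem axis at mid-height of its red plastic handle, 190 mm above the bench. The handle is a straight arm 20 mm wide, 16 mm high (182 to 198 mm up), reaching 100 mm from the axis; round hub 32 mm across. Nothing beside it stands as high. A load over 35 N (a pinch, or leaning hard on a stop) breaks it.
- valve_left_tip (a point): Centre of the outer end of the left valve's handle, 100 mm from its stem axis; moves with the handle.
- spout_left (a point): Mouth of the left spout, centre of its lower end, 106 mm above the bench. The left valve feeds the basin that stands under it (basin centre within 25 mm sideways).
- valve_mid (a joint): Turn of the mid ball valve about its vertical stem, rad: 0 = fully shut, handle square across its pipe, pointing to the manifold's -y (right); pi/2 = fully open, handle in line with the pipe, pointing to +x (to the spout). Grows anticlockwise from above. Hard stops at both ends; stays where it is left; about 5 N at 80 mm from the stem turns it.
- valve_mid_axis (a point): Point on the mid valve's stem axis at mid-height of its red plastic handle, 190 mm above the bench. The handle is a straight arm 20 mm wide, 16 mm high (182 to 198 mm up), reaching 100 mm from the axis; round hub 32 mm across. Nothing beside it stands as high. A load over 35 N (a pinch, or leaning hard on a stop) breaks it.
- valve_mid_tip (a point): Centre of the outer end of the mid valve's handle, 100 mm from its stem axis; moves with the handle.
- spout_mid (a point): Mouth of the mid spout, centre of its lower end, 106 mm above the bench. The mid valve feeds the basin that stands under it (basin centre within 25 mm sideways).
- valve_right (a joint): Turn of the right ball valve about its vertical stem, rad: 0 = fully shut, handle square across its pipe, pointing to the manifold's -y (right); pi/2 = fully open, handle in line with the pipe, pointing to +x (to the spout). Grows anticlockwise from above. Hard stops at both ends; stays where it is left; about 5 N at 80 mm from the stem turns it.
- valve_right_axis (a point): Point on the right valve's stem axis at mid-height of its red plastic handle, 190 mm above the bench. The handle is a straight arm 20 mm wide, 16 mm high (182 to 198 mm up), reaching 100 mm from the axis; round hub 32 mm across. Nothing beside it stands as high. A load over 35 N (a pinch, or leaning hard on a stop) breaks it.
- valve_right_tip (a point): Centre of the outer end of the right valve's handle, 100 mm from its stem axis; moves with the handle.
- spout_right (a point): Mouth of the right spout, centre of its lower end, 106 mm above the bench. The right valve feeds the basin that stands under it (basin centre within 25 mm sideways).
- basin_shells: Loose blue plastic rinse basin, 224 mm across the rim, 85 mm high, standing under one of the three spouts. Origin at the centre of its underside. This one holds brown, rough oyster shells with pearly insides.
- basin_pearls: Loose blue plastic rinse basin, 224 mm across the rim, 85 mm high, standing under one of the three spouts. Origin at the centre of its underside. This one holds a round white sieve with pale pearls.
- basin_empty: Loose blue plastic rinse basin, 224 mm across the rim, 85 mm high, standing under one of the three spouts. Origin at the centre of its underside. This one is empty.
- nuclei_jar: Bystander: pale translucent jar with a white lid, 54 mm across, 95 mm high, standing between the left and middle branch pipes. Origin at the centre of its underside.
- cup: Bystander: yellow plastic cup, 58 mm across, 85 mm high, standing between the middle and right branch pipes. Origin at the centre of its underside.
- pearl_shell: Bystander: oyster shell, about 100 mm across, 12 mm high, heaped with pale pearls, on the bench beyond the left end of the manifold. Origin under its centre.
- scrub_brush: Bystander: wooden scrubbing brush 95 x 36 x 32 mm with white bristles, on the bench between the robot and the header, at the left. Origin under its centre, x along its length.
- oyster_knife: Bystander: oyster knife, yellow round handle 21 mm thick, 190 mm long in all, on the bench between the robot and the header, at the right. Origin on the bench near the middle of its length, x towards the blade.
- wood_block: Bystander: pale wooden block 75 x 55 x 45 mm on the bench beyond the pump, at the right. Origin under its centre.

How it is judged:
At the end, for the whole second after the job is handed in: The valve whose spout is over the basin of oyster shells is within 6 degrees of fully open, the other two are within 6 degrees of fully shut, all three are at rest, and no basin or bystander has moved by 20 mm (((horizontal distance between spout_left and basin_shells below 0.08 m and value of joint valve_left above 1.466 rad) or (not (horizontal distance between spout_left and basin_shells below 0.08 m) and value of joint valve_left below 0.105 rad)) and ((horizontal distance between spout_mid and basin_shells below 0.08 m and value of joint valve_mid above 1.466 rad) or (not (horizontal distance between spout_mid and basin_shells below 0.08 m) and value of joint valve_mid below 0.105 rad)) and ((horizontal distance between spout_right and basin_shells below 0.08 m and value of joint valve_right above 1.466 rad) or (not (horizontal distance between spout_right and basin_shells below 0.08 m) and value of joint valve_right below 0.105 rad)) and horizontal distance between any of spout_left, spout_mid, spout_right and basin_shells below 0.08 m and distance of each of basin_shells, basin_pearls, basin_empty, nuclei_jar, cup, pearl_shell, scrub_brush, oyster_knife, wood_block from where it was at the start of the episode below 0.02 m and velocity of joint valve_left between -0.05 and 0.05 rad/s and velocity of joint valve_mid between -0.05 and 0.05 rad/s and velocity of joint valve_right between -0.05 and 0.05 rad/s); the robot touches nothing.
It fails at once if a handle is pinched or forced (more than 35 N between the fingers or any part of the robot and a handle) (contact force between any of the fingers, the arm and valve_left above 35 N or contact force between any of the fingers, the arm and valve_mid above 35 N or contact force between any of the fingers, the arm and valve_right above 35 N).
It fails at once if a basin is pushed aside, lifted or tipped (moved by 20 mm, or tilted) (distance of any of basin_shells, basin_pearls, basin_empty from where it was at the start of the episode above 0.02 m or angle between any of basin_shells, basin_pearls, basin_empty's own z axis and vertical above 0.2 rad).
It fails at once if a bystander is moved by 20 mm, lifted or carried (distance of any of nuclei_jar, cup, pearl_shell, scrub_brush, oyster_knife, wood_block from where it was at the start of the episode above 0.02 m).
It also fails if it takes over 48 s, if anything falls off the work surface, if the arm or the gripper's body presses on something with over 40 N, if the wrist force passes 120 N, or if a joint passes its speed limit or range.

## Working session

There is one attempt and no reset: what is moved stays moved. The work goes in short steps, Python scripts to look and compute and a tool call to move; the robot and the scene stay as the last step left them, time stands still between calls to the robot, and variables do not carry over. Pictures are saved under pics/ and viewed, and the job is handed in when it is done.

Besides the shell and the picture viewer there is one more tool, called by a JSON object that holds its "method" and its "body". jog_arm: Moves the arm, as the interface text tells. Its arguments: {"type":"object","properties":{"rows":{"type":"array"},"grip_force":{"type":"number"}},"required":["rows"]}

```bash
ls; mkdir -p pics; python3 - <<'E'
from station import env, grab_frame
import cv2
s=env.sense();print({k:s[k] for k in s})
for n in("top","side"):
    f=grab_frame(n);cv2.imwrite(f"pics/{n}0.png",f["image"][:,:,::-1]);print(n,f["fx"],f["fy"],f["cx"],f["cy"],f["pose"],[k for k in f])
E
```

```text
pics
{'t': 0.0, 'joint_positions': array([-1.29160621e+00,  1.24489187e-01,  1.65170032e+00, -1.07799949e-05,
        1.36750144e+00, -8.26048308e-02]), 'joint_velocities': array([ 0.00066266,  0.00092647,  0.00207342,  0.00143816, -0.00033929,
       -0.00159917]), 'tau': array([ 2.26074510e-03, -4.23617470e+01, -3.65447617e+01, -2.81624648e-05,
        6.92150497e-03, -4.39799834e-06]), 'tool_pos': array([ 0.2298646 , -0.60733218,  0.23004777]), 'ee_rot': array([-0.58132999,  0.4024601 , -0.40130833,  0.58226535]), 'contact_force': array([-0.22819442, -0.09815941,  0.31130502]), 'wrist_torque': array([-0.05914307,  0.03169612,  0.01423808]), 'opening': 1.0035851319981257}
top 502.7369889338476 502.7369889338476 274.4960432894467 212.90526034618406 [[ 0.0081411   0.98536013 -0.17029133  0.28726909]
 [-0.99995289  0.00892223  0.00382227  0.04206883]
 [ 0.0052857   0.17025219  0.98538635  1.44963803]
 [ 0.          0.          0.          1.        ]] ['image', 'fx', 'fy', 'cx', 'cy', 'pose']
side 469.0344973597754 469.0344973597754 276.131821953967 212.7724526123136 [[ 0.94669692  0.22721066 -0.22834242  0.15483701]
 [-0.32185785  0.69609542 -0.64176218 -0.96864409]
 [ 0.0131329   0.68104808  0.73212092  1.24370226]
 [ 0.          0.          0.          1.        ]] ['image', 'fx', 'fy', 'cx', 'cy', 'pose']
```

View pics/top0.png

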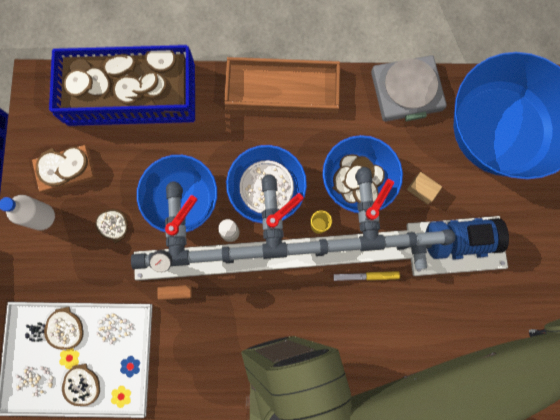

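View pics/side0.png

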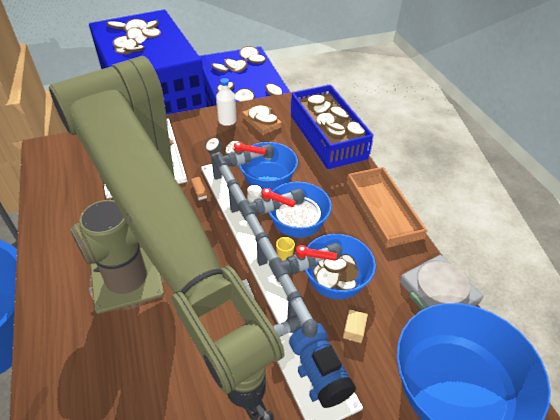

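The top view shows the empty basin at left (177,190), pearls in the middle (266,183) and shells at right (362,172). So the right valve opens, and left and mid shut. The red handles run from about (172,230) to (190,200), (272,221) to (300,197), and (373,213) to (390,182). Next I'll measure them.

```bash
cat > h.py <<'E'
import cv2,numpy as np
from station import env,grab_frame
def ray(f,u,v):
    P=f["pose"];d=P[:3,:3]@np.array([(u-f["cx"])/f["fx"],-(v-f["cy"])/f["fy"],-1]);return P[:3,3],d/np.linalg.norm(d)
def plane(f,u,v,z):
    o,d=ray(f,u,v);return o+d*(z-o[2])/d[2]
def tri(f1,p1,f2,p2):
    o1,d1=ray(f1,*p1);o2,d2=ray(f2,*p2)
    A=np.stack([d1,-d2],1);t=np.linalg.lstsq(A,o2-o1,rcond=None)[0]
    a,b=o1+t[0]*d1,o2+t[1]*d2;return (a+b)/2,np.linalg.norm(a-b)
def reds(f,n):
    hsv=cv2.cvtColor(f["image"],cv2.COLOR_RGB2HSV)
    m=((hsv[...,0]<6)|(hsv[...,0]>174))&(hsv[...,1]>170)&(hsv[...,2]>110)
    k,l,st,c=cv2.connectedComponentsWithStats(m.astype(np.uint8))
    out=[]
    for i in range(1,k):
        if st[i,4]<80: continue
        if n=="top" and c[i,1]>290: continue
        p=np.argwhere(l==i)[:,::-1].astype(float)
        out.append((c[i],st[i,4],p))
    return out
def ends(f,p,z=.198):
    w=np.array([plane(f,u,v,z)[:2] for u,v in p]);m=w.mean(0)
    d=np.linalg.svd(w-m,full_matrices=False)[2][0]
    if d[0]<0:d=-d
    s=(w-m)@d
    return m,d,s.min(),s.max()
E
python3 - <<'E'
from h import *
ft,fs=grab_frame("top"),grab_frame("side")
T=sorted(reds(ft,"top"),key=lambda r:r[0][0]);S=sorted(reds(fs,"side"),key=lambda r:r[0][1])
print([(r[0].round(),r[1]) for r in S])
for r in T:
    m,d,a,b=ends(ft,r[2]);print("top",r[0].round(1),r[1],"hubend",m+a*d,"tip",m+b*d,"len",b-a,"ang",np.degrees(np.arctan2(d[1],d[0])))
for r in S:
    m,d,a,b=ends(fs,r[2]);print("side",r[0].round(1),r[1],"hubend",m+a*d,"tip",m+b*d,"len",b-a,"ang",np.degrees(np.arctan2(d[1],d[0])))
for a,b in zip(T,S[-3:]): print(tri(ft,a[0],fs,b[0]))
# black/blue geometry: basin rims centres by blue mask
hsv=cv2.cvtColor(ft["image"],cv2.COLOR_RGB2HSV)
for i,(n,im) in enumerate((("top0z",ft["image"][140:300,120:440]),("side0z",fs["image"][120:320,180:400]))):
    cv2.imwrite(f"pics/{n}.png",cv2.resize(im[:,:,::-1],None,fx=2.5,fy=2.5,interpolation=cv2.INTER_CUBIC))
E
```

```text
[(array([249., 148.]), np.int32(187)), (array([278., 198.]), np.int32(220)), (array([315., 253.]), np.int32(305))]
top [180.4 215.9] 337 hubend [0.44896268 0.30330864] tip [0.54326011 0.24274716] len 0.11207005350121457 ang -32.71015309130334
top [284.  210.1] 321 hubend [0.47377051 0.05441304] tip [ 0.55013299 -0.03003718] len 0.11385546594854368 ang -47.87914675931602
top [379.3 199.8] 330 hubend [ 0.49181179 -0.20037981] tip [ 0.59081695 -0.25908533] len 0.11510152461984886 ang -30.665993062953696
side [248.8 148.4] 187 hubend [0.44061714 0.29760225] tip [0.53973107 0.23666451] len 0.11634851910616494 ang -31.584246916597365
side [277.6 197.9] 220 hubend [0.46402547 0.0487889 ] tip [ 0.54606922 -0.03358458] len 0.11626076894040865 ang -45.11489926379374
side [315.1 253.3] 305 hubend [ 0.48584158 -0.20708923] tip [ 0.58728209 -0.26247331] len 0.11557496685373847 ang -28.633478340115758
(array([0.49308036, 0.27603097, 0.19107123]), np.float64(0.0037237604287791025))
(array([0.51022174, 0.01335026, 0.19104631]), np.float64(0.0041439122470231585))
(array([ 0.53934244, -0.22979934,  0.19177716]), np.float64(0.0033448729937110705))
```

View pics/top0z.png

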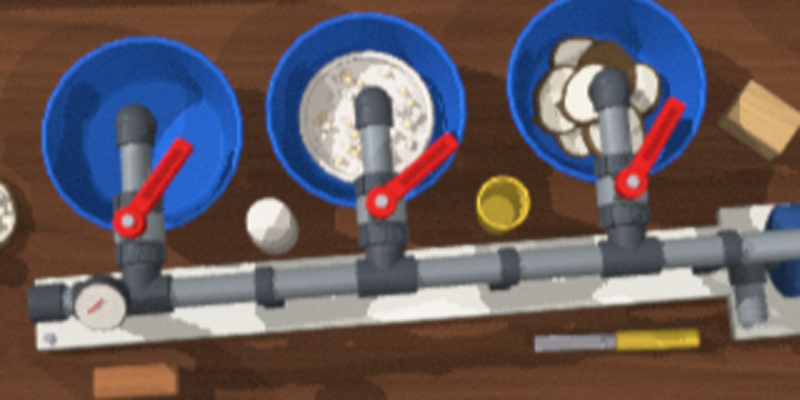

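View pics/side0z.png

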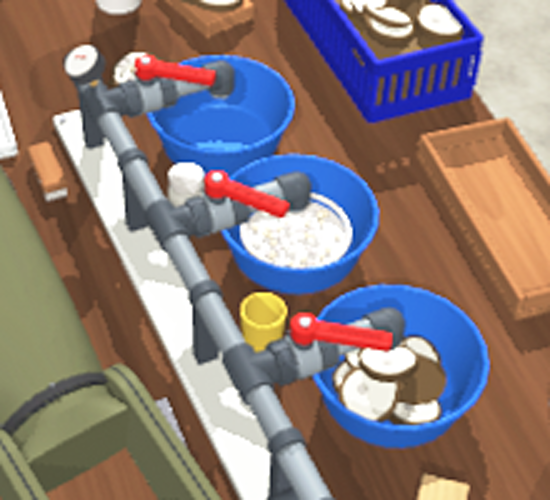

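```bash
cat >> h.py <<'E'
from scipy.spatial.transform import Rotation as Ro
AX={'L':np.array([.4575,.2925]),'M':np.array([.4797,.0403]),'R':np.array([.5022,-.2115])}
YAW=np.radians(5.1)
def state():
    s=env.sense();R=Ro.from_quat(s["ee_rot"]).as_matrix();return s,R
def goto(*pts):
    s,R=state()
    for p in pts:
        print(np.round(p,4),"-> txyz mm",np.round(R.T@(np.array(p)-s["tool_pos"])*1000,1))
def fing(v,th,r,off,z):  # th joint deg; off + = ccw side
    a=YAW-np.pi/2+np.radians(th);d=np.array([np.cos(a),np.sin(a)]);n=np.array([-d[1],d[0]])
    return [*(AX[v]+r*d+off*n),z]
E
python3 - <<'E'
from h import *
s,R=state();print(R.round(3)); print("tool x ang",np.degrees(np.arctan2(R[1,0],R[0,0])),"tool z ang",np.degrees(np.arctan2(R[1,2],R[0,2])))
goto([.23,-.607,.28],fing('R',55,.075,-.05,.28),fing('R',55,.075,-.05,.178))
f=grab_frame("top")
for uv in((430,220),(500,220),(500,270),(470,240)):print(plane(f,*uv,.15))
E
```

```text
[[ 0.354 -0.     0.935]
 [-0.935  0.001  0.354]
 [-0.001 -1.     0.   ]]
tool x ang -69.26930577767143 tool z ang 20.730689416028987
[ 0.23  -0.607  0.28 ] -> txyz mm [ -0.6 -49.5   0.3]
[ 0.5423 -0.2922  0.28  ] -> txyz mm [-184.4  -49.2  403.8]
[ 0.5423 -0.2922  0.178 ] -> txyz mm [-184.3   52.8  403.8]
[ 0.49668618 -0.37075659  0.15      ]
[ 0.49833759 -0.5546928   0.15      ]
[ 0.36770676 -0.54576236  0.15      ]
[ 0.44486378 -0.47275994  0.15      ]
```

{"method": "jog_arm", "body": {"rows": [{"ty": -50,"hand": 0},{"tx": -40,"ty": -50,"tz": 40,"spin": 5,"hand": 0},{"tx": -60,"ty": -50,"tz": 80,"spin": 10,"hand": 0},{"tx": -80,"ty": -50,"tz": 120,"spin": 15.6,"hand": 0},{"tx": -100,"ty": -50,"tz": 160,"spin": 15.6,"hand": 0},{"tx": -115,"ty": -50,"tz": 200,"spin": 15.6,"hand": 0},{"tx": -130,"ty": -50,"tz": 240,"spin": 15.6,"hand": 0},{"tx": -145,"ty": -50,"tz": 280,"spin": 15.6,"hand": 0},{"tx": -160,"ty": -50,"tz": 320,"spin": 15.6,"hand": 0},{"tx": -172,"ty": -50,"tz": 360,"spin": 15.6,"hand": 0},{"tx": -180,"ty": -50,"tz": 390,"spin": 15.6,"hand": 0},{"tx": -184,"ty": -50,"tz": 404,"spin": 15.6,"hand": 0},{"tx": -184,"ty": -50,"tz": 404,"spin": 15.6,"hand": 0},{"tx": -184,"ty": -50,"tz": 404,"spin": 15.6,"hand": 0},{"tx": -184,"ty": -50,"tz": 404,"spin": 15.6,"hand": 0}], "grip_force": 30}}

```text
invalid input at $.rows[0]: expected keys tx, ty, tz, spin, hand
```

```bash
python3 - <<'E'
from h import *
for n in("top","side"):
    cv2.imwrite(f"pics/{n}1.png",grab_frame(n)["image"][:,:,::-1])
s,R=state();print(s["t"],s["tool_pos"],s["opening"],s["contact_force"],"z ang",np.degrees(np.arctan2(R[1,2],R[0,2])))
goto(fing('R',55,.075,-.05,.178))
E
```

```text
0.35 [ 0.22999527 -0.60777823  0.23103392] 1.0005253321148853 [-0.154393    0.28048903  0.24610082] z ang 20.72775540370467
[ 0.5423 -0.2922  0.178 ] -> txyz mm [-184.6   53.2  403.8]
```

View pics/side1.png

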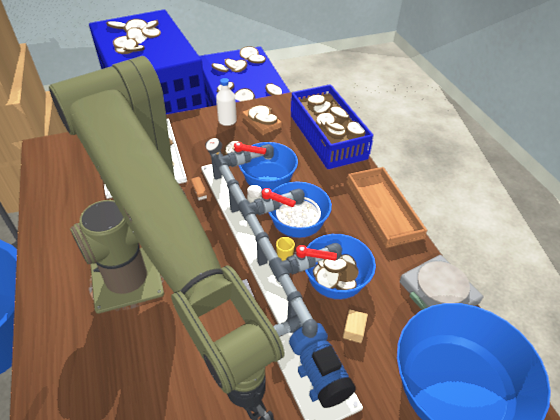

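View pics/top1.png

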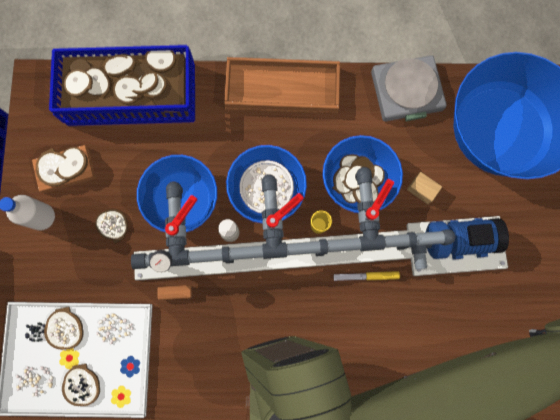

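The call was refused because every row needs all five keys. The pictures show an unmoved scene.

{"method": "jog_arm", "body": {"rows": [{"tx": 0,"ty": -50,"tz": 0,"spin": 0,"hand": 0},{"tx": -40,"ty": -50,"tz": 40,"spin": 5,"hand": 0},{"tx": -60,"ty": -50,"tz": 80,"spin": 10,"hand": 0},{"tx": -80,"ty": -50,"tz": 120,"spin": 15.6,"hand": 0},{"tx": -100,"ty": -50,"tz": 160,"spin": 15.6,"hand": 0},{"tx": -115,"ty": -50,"tz": 200,"spin": 15.6,"hand": 0},{"tx": -130,"ty": -50,"tz": 240,"spin": 15.6,"hand": 0},{"tx": -145,"ty": -50,"tz": 280,"spin": 15.6,"hand": 0},{"tx": -160,"ty": -50,"tz": 320,"spin": 15.6,"hand": 0},{"tx": -172,"ty": -50,"tz": 360,"spin": 15.6,"hand": 0},{"tx": -180,"ty": -50,"tz": 390,"spin": 15.6,"hand": 0},{"tx": -184,"ty": -50,"tz": 404,"spin": 15.6,"hand": 0},{"tx": -184,"ty": -50,"tz": 404,"spin": 15.6,"hand": 0},{"tx": -184,"ty": -50,"tz": 404,"spin": 15.6,"hand": 0},{"tx": -184,"ty": -50,"tz": 404,"spin": 15.6,"hand": 0}], "grip_force": 30}}

```text
t: 1.85
tool_pos: [0.5417, -0.2938, 0.2812]
ee_rot: [0.522, -0.478, 0.477, -0.521]
contact_force: [0.3, 0.2, -0.8]
opening: -0.001
```

```bash
python3 - <<'E'
from h import *
for n in("top","side"):
    cv2.imwrite(f"pics/{n}2.png",grab_frame(n)["image"][:,:,::-1])
s,R=state();print(s["t"],s["tool_pos"],s["opening"],s["contact_force"],"z ang",np.degrees(np.arctan2(R[1,2],R[0,2])))
goto(fing('R',55,.075,-.05,.178))
E
```

```text
1.95 [ 0.54180574 -0.29378657  0.28124566] 7.618850132200677e-05 [ 0.72696323 -0.65165247  0.43353214] z ang 5.019836311383036
[ 0.5423 -0.2922  0.178 ] -> txyz mm [ -1.5 103.2   0.6]
```

View pics/side2.png

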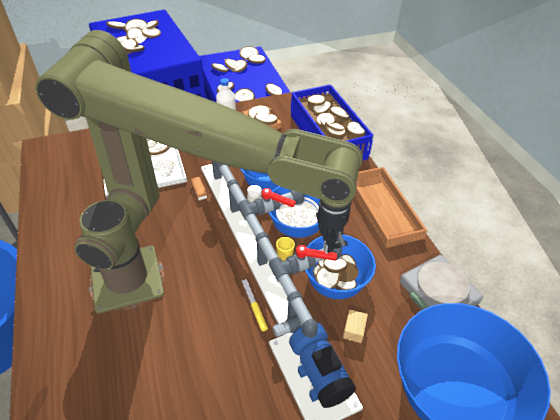

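View pics/top2.png

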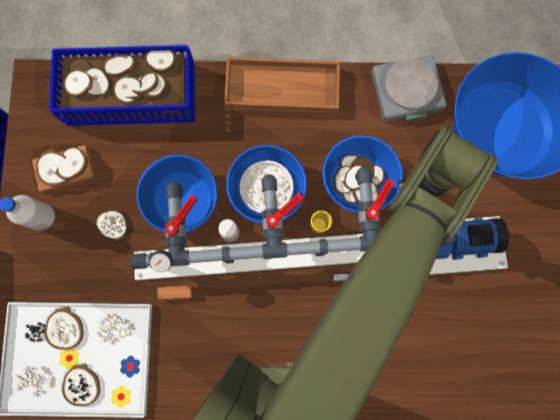

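{"method": "jog_arm", "body": {"rows": [{"tx": 0,"ty": 40,"tz": 0,"spin": 0,"hand": 0},{"tx": 0,"ty": 75,"tz": 0,"spin": 0,"hand": 0},{"tx": 0,"ty": 95,"tz": 0,"spin": 0,"hand": 0},{"tx": 0,"ty": 103,"tz": 0,"spin": 0,"hand": 0},{"tx": 0,"ty": 103,"tz": 0,"spin": 0,"hand": 0},{"tx": -5,"ty": 103,"tz": 4,"spin": 0,"hand": 0},{"tx": -10,"ty": 103,"tz": 8,"spin": 0,"hand": 0},{"tx": -15,"ty": 103,"tz": 11,"spin": 0,"hand": 0},{"tx": -19,"ty": 103,"tz": 13,"spin": 0,"hand": 0},{"tx": -23,"ty": 103,"tz": 17,"spin": 0,"hand": 0},{"tx": -27,"ty": 103,"tz": 21,"spin": 0,"hand": 0},{"tx": -31,"ty": 103,"tz": 25,"spin": 0,"hand": 0},{"tx": -35,"ty": 103,"tz": 29,"spin": 0,"hand": 0},{"tx": -38,"ty": 103,"tz": 32,"spin": 0,"hand": 0},{"tx": -38,"ty": 103,"tz": 32,"spin": 0,"hand": 0}]}}

```text
t: 3.45
tool_pos: [0.5697, -0.2535, 0.1781]
ee_rot: [0.522, -0.478, 0.477, -0.521]
contact_force: [-3.3, -3.2, 0.7]
opening: 0.003
```

```bash
cat >> h.py <<'E'
def look(tag):
    ft,fs=grab_frame("top"),grab_frame("side")
    for n,f in(("top",ft),("side",fs)):
        cv2.imwrite(f"pics/{n}{tag}.png",f["image"][:,:,::-1])
        for r in reds(f,n):
            m,d,a,b=ends(f,r[2]);k=min(AX,key=lambda q:np.linalg.norm(AX[q]-m))
            print(n,k,r[1],"len %.3f joint deg %.1f"%(b-a,np.degrees(np.arctan2(d[1],d[0])-YAW)+90))
    s,R=state();print(s["t"],s["tool_pos"],s["contact_force"],"z ang",np.degrees(np.arctan2(R[1,2],R[0,2])))
    for k in AX:
        e=s["tool_pos"][:2]-AX[k];c,q=np.cos(YAW),np.sin(YAW)
        print(k,"tool in manifold mm",np.round(1000*np.array([c*e[0]+q*e[1],-q*e[0]+c*e[1]]),1))
E
python3 - <<'E'
from h import *
look(3)
E
```

```text
top M 323 len 0.114 joint deg 37.1
top L 332 len 0.111 joint deg 52.0
side M 173 len 0.117 joint deg 35.3
side R 213 len 0.079 joint deg 72.0
3.55 [ 0.56981443 -0.25346138  0.17812407] [-3.65876421 -1.94384011  0.88285165] z ang 5.026800797695644
L tool in manifold mm [  63.3 -553.8]
M tool in manifold mm [  63.6 -300.6]
R tool in manifold mm [ 63.6 -47.8]
```

View pics/side3.png

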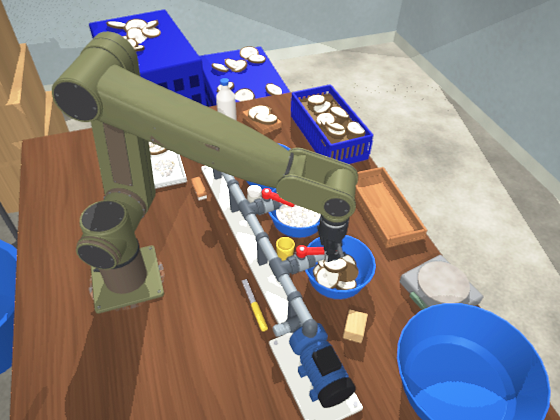

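View pics/top3.png

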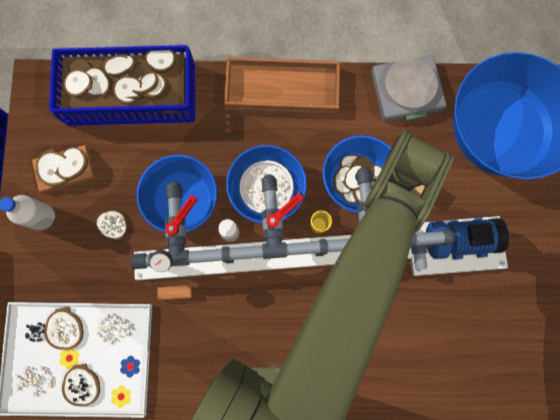

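The side view shows the fingertip turning the right handle with about 4 N. It reads 72°, as planned. I'll go on to about 88°, slowing near the stop.

{"method": "jog_arm", "body": {"rows": [{"tx": -3,"ty": 0,"tz": 2,"spin": 0,"hand": 0},{"tx": -6,"ty": 0,"tz": 4,"spin": 0,"hand": 0},{"tx": -9,"ty": 0,"tz": 6,"spin": 0,"hand": 0},{"tx": -12,"ty": 0,"tz": 8,"spin": 0,"hand": 0},{"tx": -15,"ty": 0,"tz": 9,"spin": 0,"hand": 0},{"tx": -17,"ty": 0,"tz": 10,"spin": 0,"hand": 0},{"tx": -18.5,"ty": 0,"tz": 10,"spin": 0,"hand": 0},{"tx": -20,"ty": 0,"tz": 10,"spin": 0,"hand": 0},{"tx": -20,"ty": 0,"tz": 10,"spin": 0,"hand": 0}]}}

```text
t: 4.45
tool_pos: [0.5782, -0.2335, 0.1781]
ee_rot: [0.522, -0.477, 0.478, -0.52]
contact_force: [-0.3, -4.3, -1.9]
opening: -0.0
```

```bash
python3 - <<'E'
from h import *
look(4)
E
```

```text
top M 325 len 0.114 joint deg 37.2
top L 333 len 0.112 joint deg 52.1
side M 220 len 0.116 joint deg 39.8
side R 218 len 0.089 joint deg 88.7
4.55 [ 0.57824361 -0.23342693  0.17813618] [-1.51944719 -4.40600133 -0.01610859] z ang 5.013987717203006
L tool in manifold mm [  73.5 -534.6]
M tool in manifold mm [  73.8 -281.4]
R tool in manifold mm [ 73.8 -28.6]
```

{"method": "jog_arm", "body": {"rows": [{"tx": -0.7,"ty": 0,"tz": 0,"spin": 0,"hand": 0},{"tx": -1.4,"ty": 0,"tz": 0,"spin": 0,"hand": 0},{"tx": -1.4,"ty": 0,"tz": 0,"spin": 0,"hand": 0}]}}

```text
t: 4.85
tool_pos: [0.5783, -0.2327, 0.1781]
ee_rot: [0.522, -0.477, 0.478, -0.52]
contact_force: [-0.3, -6.1, -0.8]
opening: 0.0
```

{"method": "jog_arm", "body": {"rows": [{"tx": 10,"ty": 0,"tz": 0,"spin": 0,"hand": 0},{"tx": 30,"ty": 0,"tz": 0,"spin": 0,"hand": 0},{"tx": 30,"ty": 0,"tz": 0,"spin": 0,"hand": 0},{"tx": 30,"ty": -40,"tz": 0,"spin": 0,"hand": 0},{"tx": 30,"ty": -75,"tz": 0,"spin": 0,"hand": 0},{"tx": 30,"ty": -75,"tz": 0,"spin": 0,"hand": 0},{"tx": 0,"ty": -75,"tz": 2,"spin": 0,"hand": 0},{"tx": -40,"ty": -75,"tz": 4,"spin": 0,"hand": 0},{"tx": -80,"ty": -75,"tz": 6,"spin": 0,"hand": 0},{"tx": -120,"ty": -75,"tz": 8,"spin": 0,"hand": 0},{"tx": -160,"ty": -75,"tz": 10,"spin": 0,"hand": 0},{"tx": -200,"ty": -75,"tz": 11,"spin": 0,"hand": 0},{"tx": -235,"ty": -75,"tz": 11,"spin": 0,"hand": 0},{"tx": -252,"ty": -75,"tz": 11,"spin": 0,"hand": 0},{"tx": -252,"ty": -75,"tz": 11,"spin": 0,"hand": 0},{"tx": -252,"ty": -75,"tz": 11,"spin": 0,"hand": 0}]}}

```text
t: 6.45
tool_pos: [0.5675, 0.0191, 0.252]
ee_rot: [0.523, -0.477, 0.478, -0.52]
contact_force: [-0.7, 0.1, -0.1]
opening: -0.002
```

```bash
python3 - <<'E'
from h import *
look(5)
E
```

```text
top R 345 len 0.117 joint deg 84.5
top L 338 len 0.111 joint deg 52.2
side L 189 len 0.116 joint deg 53.6
side M 220 len 0.116 joint deg 39.8
side R 295 len 0.117 joint deg 86.5
6.55 [0.56757995 0.01845819 0.25205201] [-0.0768354   0.26628298  0.78911242] z ang 4.9186113286887
L tool in manifold mm [  85.3 -282.7]
M tool in manifold mm [ 85.6 -29.6]
R tool in manifold mm [ 85.6 223.2]
```

View pics/top5.png

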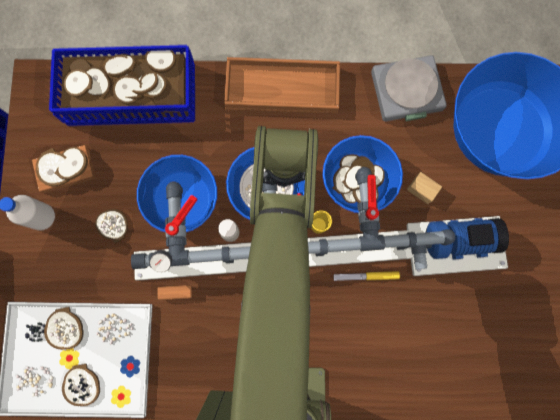

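View pics/side5.png

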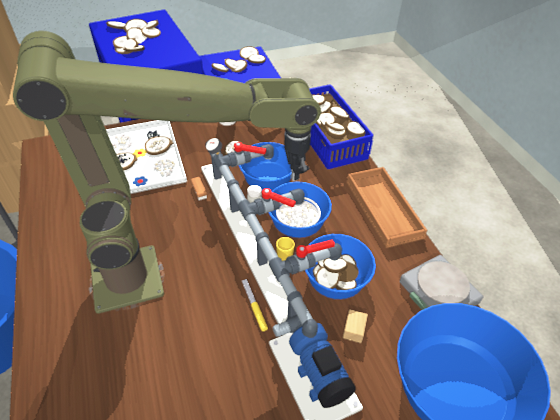

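The right handle reads 84.5–86.5°, which is close to open. I'll confirm it with a firmer stop touch later. Next is the mid valve: descend on its left side and push clockwise.

{"method": "jog_arm", "body": {"rows": [{"tx": 0,"ty": 35,"tz": 0,"spin": 0,"hand": 0},{"tx": 0,"ty": 65,"tz": 0,"spin": 0,"hand": 0},{"tx": 0,"ty": 74,"tz": 0,"spin": 0,"hand": 0},{"tx": 0,"ty": 74,"tz": 0,"spin": 0,"hand": 0},{"tx": 4,"ty": 74,"tz": -6,"spin": 0,"hand": 0},{"tx": 8,"ty": 74,"tz": -11,"spin": 0,"hand": 0},{"tx": 11,"ty": 74,"tz": -15,"spin": 0,"hand": 0},{"tx": 13.5,"ty": 74,"tz": -18.5,"spin": 0,"hand": 0},{"tx": 18,"ty": 74,"tz": -22,"spin": 0,"hand": 0},{"tx": 22,"ty": 74,"tz": -26,"spin": 0,"hand": 0},{"tx": 26,"ty": 74,"tz": -30,"spin": 0,"hand": 0},{"tx": 30,"ty": 74,"tz": -34,"spin": 0,"hand": 0},{"tx": 34,"ty": 74,"tz": -38.5,"spin": 0,"hand": 0},{"tx": 37,"ty": 74,"tz": -43,"spin": 0,"hand": 0},{"tx": 40,"ty": 74,"tz": -48,"spin": 0,"hand": 0},{"tx": 42,"ty": 74,"tz": -53,"spin": 0,"hand": 0},{"tx": 43,"ty": 74,"tz": -56,"spin": 0,"hand": 0},{"tx": 43,"ty": 74,"tz": -57,"spin": 0,"hand": 0},{"tx": 43,"ty": 74,"tz": -57,"spin": 0,"hand": 0}]}}

```text
t: 8.45
tool_pos: [0.5151, -0.0291, 0.1791]
ee_rot: [0.521, -0.477, 0.479, -0.521]
contact_force: [3.5, 3.3, -0.3]
opening: 0.0
```

```bash
python3 - <<'E'
from h import *
look(6)
E
```

```text
top R 354 len 0.117 joint deg 84.1
top L 332 len 0.112 joint deg 52.1
top M 182 len 0.069 joint deg -2.7
side M 188 len 0.122 joint deg 4.4
side R 288 len 0.117 joint deg 86.7
8.55 [ 0.51513598 -0.02912579  0.17905102] [3.93755059 3.25899757 0.21140135] z ang 4.917890630851547
L tool in manifold mm [  28.8 -325.5]
M tool in manifold mm [ 29.1 -72.3]
R tool in manifold mm [ 29.1 180.5]
```

View pics/side6.png

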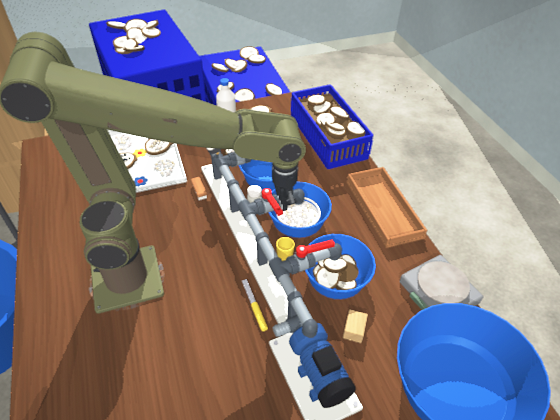

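The side view shows the mid handle nearly square at about 4–5°, with a contact force of about 5 N. I'll creep to the stop.

{"method": "jog_arm", "body": {"rows": [{"tx": 0.5,"ty": 0,"tz": -1,"spin": 0,"hand": 0},{"tx": 1,"ty": 0,"tz": -2,"spin": 0,"hand": 0},{"tx": 1,"ty": 0,"tz": -3,"spin": 0,"hand": 0},{"tx": 1,"ty": 0,"tz": -4,"spin": 0,"hand": 0},{"tx": 1,"ty": 0,"tz": -4,"spin": 0,"hand": 0}]}}

```text
t: 9.05
tool_pos: [0.5118, -0.0303, 0.1794]
ee_rot: [-0.521, 0.477, -0.48, 0.521]
contact_force: [4.3, 3.4, -1.9]
opening: 0.002
```

{"method": "jog_arm", "body": {"rows": [{"tx": 0,"ty": 0,"tz": -0.7,"spin": 0,"hand": 0},{"tx": 0,"ty": 0,"tz": -1.4,"spin": 0,"hand": 0},{"tx": 0,"ty": 0,"tz": -2,"spin": 0,"hand": 0},{"tx": 0,"ty": 0,"tz": -2,"spin": 0,"hand": 0}]}}

```text
t: 9.45
tool_pos: [0.5114, -0.0304, 0.1796]
ee_rot: [-0.519, 0.475, -0.481, 0.522]
contact_force: [9.2, 2.2, -4.3]
opening: -0.002
```

The mid valve is at its stop: force rose to 9 N with almost no motion. I'll back off, lift and go to the left valve.

{"method": "jog_arm", "body": {"rows": [{"tx": 0,"ty": 0,"tz": 10,"spin": 0,"hand": 0},{"tx": 0,"ty": 0,"tz": 30,"spin": 0,"hand": 0},{"tx": 0,"ty": 0,"tz": 30,"spin": 0,"hand": 0},{"tx": 0,"ty": -40,"tz": 30,"spin": 0,"hand": 0},{"tx": 0,"ty": -75,"tz": 30,"spin": 0,"hand": 0},{"tx": -10,"ty": -75,"tz": 40,"spin": 0,"hand": 0},{"tx": -50,"ty": -75,"tz": 50,"spin": 0,"hand": 0},{"tx": -90,"ty": -75,"tz": 60,"spin": 0,"hand": 0},{"tx": -135,"ty": -75,"tz": 65,"spin": 0,"hand": 0},{"tx": -180,"ty": -75,"tz": 65,"spin": 0,"hand": 0},{"tx": -225,"ty": -75,"tz": 65,"spin": 0,"hand": 0},{"tx": -265,"ty": -75,"tz": 65,"spin": 0,"hand": 0},{"tx": -300,"ty": -75,"tz": 65,"spin": 0,"hand": 0},{"tx": -320,"ty": -75,"tz": 65,"spin": 0,"hand": 0},{"tx": -320,"ty": -75,"tz": 65,"spin": 0,"hand": 0},{"tx": -320,"ty": -75,"tz": 65,"spin": 0,"hand": 0}]}}

```text
t: 11.05
tool_pos: [0.5476, 0.2939, 0.2533]
ee_rot: [-0.52, 0.475, -0.481, 0.522]
contact_force: [-0.4, 0.1, -0.6]
opening: -0.003
```

```bash
python3 - <<'E'
from h import *
look(7)
f=cv2.imread("pics/top7.png");cv2.imwrite("pics/top7z.png",cv2.resize(f[140:300,120:440],None,fx=2.5,fy=2.5,interpolation=cv2.INTER_CUBIC))
E
```

```text
top R 352 len 0.117 joint deg 84.2
top M 365 len 0.111 joint deg -0.2
side L 186 len 0.116 joint deg 53.5
side M 188 len 0.121 joint deg 0.6
side R 289 len 0.117 joint deg 86.7
11.15 [0.54805805 0.29316055 0.25370638] [0.86273069 0.36318938 0.13707203] z ang 4.861717946530101
L tool in manifold mm [90.3 -7.4]
M tool in manifold mm [ 90.6 245.8]
R tool in manifold mm [ 90.5 498.6]
```

View pics/top7z.png

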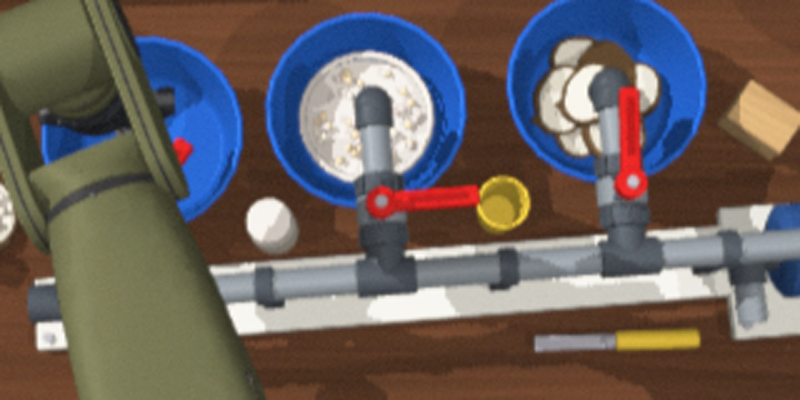

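View pics/side7.png

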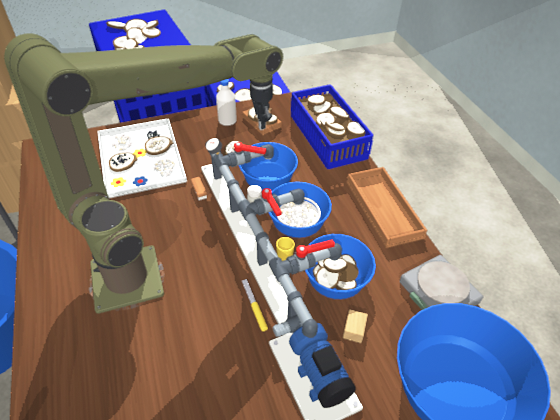

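Mid reads 0° in both views. Right reads 84–87°, so it needs a little more later. Now the left valve.

{"method": "jog_arm", "body": {"rows": [{"tx": 0,"ty": 35,"tz": 0,"spin": 0,"hand": 0},{"tx": 0,"ty": 65,"tz": 0,"spin": 0,"hand": 0},{"tx": 0,"ty": 75,"tz": 0,"spin": 0,"hand": 0},{"tx": 0,"ty": 75,"tz": 0,"spin": 0,"hand": 0},{"tx": 6,"ty": 75,"tz": -5,"spin": 0,"hand": 0},{"tx": 12,"ty": 75,"tz": -10,"spin": 0,"hand": 0},{"tx": 16,"ty": 75,"tz": -13.5,"spin": 0,"hand": 0},{"tx": 23,"ty": 75,"tz": -17,"spin": 0,"hand": 0},{"tx": 30,"ty": 75,"tz": -20,"spin": 0,"hand": 0},{"tx": 37,"ty": 75,"tz": -24,"spin": 0,"hand": 0},{"tx": 42,"ty": 75,"tz": -28,"spin": 0,"hand": 0},{"tx": 47,"ty": 75,"tz": -33,"spin": 0,"hand": 0},{"tx": 52,"ty": 75,"tz": -38,"spin": 0,"hand": 0},{"tx": 56,"ty": 75,"tz": -43,"spin": 0,"hand": 0},{"tx": 59,"ty": 75,"tz": -48,"spin": 0,"hand": 0},{"tx": 62,"ty": 75,"tz": -53,"spin": 0,"hand": 0},{"tx": 64,"ty": 75,"tz": -58,"spin": 0,"hand": 0},{"tx": 65,"ty": 75,"tz": -61,"spin": 0,"hand": 0},{"tx": 65,"ty": 75,"tz": -61,"spin": 0,"hand": 0}]}}

```text
t: 13.05
tool_pos: [0.4943, 0.2235, 0.1805]
ee_rot: [-0.518, 0.475, -0.482, 0.524]
contact_force: [3.6, 3.1, -0.1]
opening: -0.004
```

```bash
python3 - <<'E'
from h import *
look(8)
E
```

```text
top R 352 len 0.117 joint deg 84.0
top M 367 len 0.111 joint deg -0.3
top L 276 len 0.093 joint deg 1.2
side L 140 len 0.120 joint deg 4.7
side M 187 len 0.122 joint deg 0.8
side R 291 len 0.117 joint deg 86.8
13.15 [0.49433728 0.22328916 0.1801995 ] [3.82581092 2.77943238 1.63747781] z ang 4.856611180759078
L tool in manifold mm [ 30.5 -72.2]
M tool in manifold mm [ 30.8 181. ]
R tool in manifold mm [ 30.8 433.8]
```

View pics/side8.png

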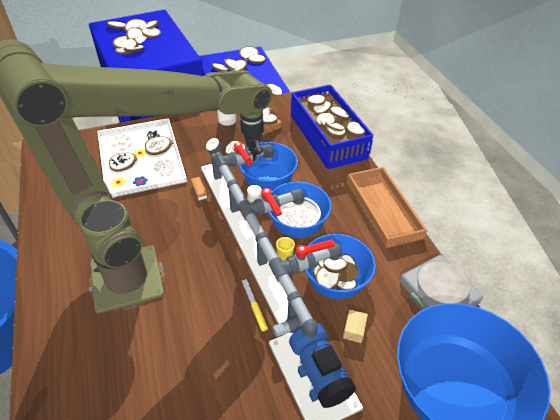

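The side view shows the left handle about 5° short of shut, at about 5 N. Creeping to the stop.

{"method": "jog_arm", "body": {"rows": [{"tx": 0.5,"ty": 0,"tz": -1,"spin": 0,"hand": 0},{"tx": 1,"ty": 0,"tz": -2,"spin": 0,"hand": 0},{"tx": 1,"ty": 0,"tz": -3,"spin": 0,"hand": 0},{"tx": 1,"ty": 0,"tz": -4,"spin": 0,"hand": 0},{"tx": 1,"ty": 0,"tz": -5,"spin": 0,"hand": 0},{"tx": 1,"ty": 0,"tz": -5,"spin": 0,"hand": 0}]}}

```text
t: 13.75
tool_pos: [0.4898, 0.2217, 0.1806]
ee_rot: [-0.518, 0.475, -0.482, 0.523]
contact_force: [4.8, 0.4, 2.3]
opening: 0.004
```

{"method": "jog_arm", "body": {"rows": [{"tx": 0,"ty": 0,"tz": -0.7,"spin": 0,"hand": 0},{"tx": 0,"ty": 0,"tz": -1.4,"spin": 0,"hand": 0},{"tx": 0,"ty": 0,"tz": -2,"spin": 0,"hand": 0},{"tx": 0,"ty": 0,"tz": -2,"spin": 0,"hand": 0}]}}

```text
t: 14.15
tool_pos: [0.4892, 0.2216, 0.1808]
ee_rot: [-0.517, 0.474, -0.483, 0.524]
contact_force: [10.2, 1.9, -1.3]
opening: -0.005
```

The left valve is at its stop too (10 N, no motion). Back to the right valve for the final touch.

{"method": "jog_arm", "body": {"rows": [{"tx": 0,"ty": 0,"tz": 10,"spin": 0,"hand": 0},{"tx": 0,"ty": 0,"tz": 30,"spin": 0,"hand": 0},{"tx": 0,"ty": 0,"tz": 30,"spin": 0,"hand": 0},{"tx": 0,"ty": -40,"tz": 30,"spin": 0,"hand": 0},{"tx": 0,"ty": -75,"tz": 30,"spin": 0,"hand": 0},{"tx": 20,"ty": -75,"tz": 49,"spin": 0,"hand": 0},{"tx": 60,"ty": -75,"tz": 49,"spin": 0,"hand": 0},{"tx": 100,"ty": -75,"tz": 49,"spin": 0,"hand": 0},{"tx": 145,"ty": -75,"tz": 49,"spin": 0,"hand": 0},{"tx": 190,"ty": -75,"tz": 49,"spin": 0,"hand": 0},{"tx": 235,"ty": -75,"tz": 49,"spin": 0,"hand": 0},{"tx": 280,"ty": -75,"tz": 49,"spin": 0,"hand": 0},{"tx": 325,"ty": -75,"tz": 49,"spin": 0,"hand": 0},{"tx": 370,"ty": -75,"tz": 49,"spin": 0,"hand": 0},{"tx": 415,"ty": -75,"tz": 49,"spin": 0,"hand": 0},{"tx": 455,"ty": -75,"tz": 49,"spin": 0,"hand": 0},{"tx": 485,"ty": -75,"tz": 49,"spin": 0,"hand": 0},{"tx": 493,"ty": -75,"tz": 49,"spin": 0,"hand": 0},{"tx": 493,"ty": -75,"tz": 49,"spin": 0,"hand": 0},{"tx": 493,"ty": -75,"tz": 49,"spin": 0,"hand": 0}]}}

```text
t: 16.15
tool_pos: [0.578, -0.2642, 0.2575]
ee_rot: [-0.517, 0.474, -0.482, 0.524]
contact_force: [0.7, -0.5, 0.1]
opening: 0.001
```

```bash
python3 - <<'E'
from h import *
look(9)
E
```

```text
top R 290 len 0.110 joint deg 80.5
top M 361 len 0.111 joint deg -0.3
top L 356 len 0.113 joint deg -0.6
side M 187 len 0.122 joint deg 0.8
side R 267 len 0.108 joint deg 87.0
16.25 [ 0.57833836 -0.26386012  0.25797812] [-0.12056901  0.24411209 -0.15089178] z ang 4.939539141190003
L tool in manifold mm [  70.9 -564.9]
M tool in manifold mm [  71.2 -311.7]
R tool in manifold mm [ 71.2 -58.9]
```

{"method": "jog_arm", "body": {"rows": [{"tx": 0,"ty": 40,"tz": 4,"spin": 0,"hand": 0},{"tx": 0,"ty": 70,"tz": 4,"spin": 0,"hand": 0},{"tx": 0,"ty": 79,"tz": 4,"spin": 0,"hand": 0},{"tx": 0,"ty": 79,"tz": 4,"spin": 0,"hand": 0},{"tx": -8,"ty": 79,"tz": 4,"spin": 0,"hand": 0},{"tx": -16,"ty": 79,"tz": 4,"spin": 0,"hand": 0},{"tx": -22,"ty": 79,"tz": 4,"spin": 0,"hand": 0},{"tx": -26,"ty": 79,"tz": 4,"spin": 0,"hand": 0},{"tx": -29,"ty": 79,"tz": 4,"spin": 0,"hand": 0},{"tx": -31,"ty": 79,"tz": 4,"spin": 0,"hand": 0},{"tx": -32,"ty": 79,"tz": 4,"spin": 0,"hand": 0},{"tx": -32,"ty": 79,"tz": 4,"spin": 0,"hand": 0}]}}

```text
t: 17.45
tool_pos: [0.5811, -0.2326, 0.1794]
ee_rot: [-0.518, 0.473, -0.483, 0.524]
contact_force: [0.9, -4.8, -0.2]
opening: 0.002
```

{"method": "jog_arm", "body": {"rows": [{"tx": -1,"ty": 0,"tz": 0,"spin": 0,"hand": 0},{"tx": -2,"ty": 0,"tz": 0,"spin": 0,"hand": 0},{"tx": -3,"ty": 0,"tz": 0,"spin": 0,"hand": 0},{"tx": -3,"ty": 0,"tz": 0,"spin": 0,"hand": 0}]}}

```text
t: 17.85
tool_pos: [0.5813, -0.2305, 0.1795]
ee_rot: [-0.518, 0.472, -0.484, 0.524]
contact_force: [2.1, -5.0, -1.4]
opening: -0.0
```

Still turning (5 N, moved 2 mm). A bit more.

{"method": "jog_arm", "body": {"rows": [{"tx": -1,"ty": 0,"tz": 0,"spin": 0,"hand": 0},{"tx": -2,"ty": 0,"tz": 0,"spin": 0,"hand": 0},{"tx": -3,"ty": 0,"tz": 0,"spin": 0,"hand": 0},{"tx": -3,"ty": 0,"tz": 0,"spin": 0,"hand": 0}]}}

```text
t: 18.25
tool_pos: [0.5815, -0.2282, 0.1795]
ee_rot: [-0.517, 0.472, -0.485, 0.524]
contact_force: [2.2, -5.2, -2.4]
opening: -0.003
```

{"method": "jog_arm", "body": {"rows": [{"tx": -1,"ty": 0,"tz": 0,"spin": 0,"hand": 0},{"tx": -2,"ty": 0,"tz": 0,"spin": 0,"hand": 0},{"tx": -3,"ty": 0,"tz": 0,"spin": 0,"hand": 0},{"tx": -3,"ty": 0,"tz": 0,"spin": 0,"hand": 0}]}}

```text
t: 18.65
tool_pos: [0.5817, -0.2261, 0.1796]
ee_rot: [-0.517, 0.471, -0.486, 0.524]
contact_force: [2.3, -5.2, -0.6]
opening: 0.002
```

```bash
python3 - <<'E'
from h import *
look(10)
E
```

```text
top M 363 len 0.111 joint deg -0.1
top L 355 len 0.113 joint deg -0.3
side M 186 len 0.122 joint deg 0.8
side R 224 len 0.094 joint deg 94.1
18.75 [ 0.58168391 -0.22605118  0.17954032] [ 2.28906223 -5.25939899 -0.55336716] z ang 4.84203526773117
L tool in manifold mm [  77.6 -527.5]
M tool in manifold mm [  77.9 -274.4]
R tool in manifold mm [ 77.9 -21.6]
```

{"method": "jog_arm", "body": {"rows": [{"tx": -1,"ty": 0,"tz": 0,"spin": 0,"hand": 0},{"tx": -2,"ty": 0,"tz": 0,"spin": 0,"hand": 0},{"tx": -3,"ty": 0,"tz": 0,"spin": 0,"hand": 0},{"tx": -3,"ty": 0,"tz": 0,"spin": 0,"hand": 0}]}}

```text
t: 19.15
tool_pos: [0.5818, -0.2254, 0.1797]
ee_rot: [-0.518, 0.47, -0.487, 0.523]
contact_force: [1.8, -9.6, -1.9]
opening: 0.002
```

The right valve is now on its stop (9.6 N, no motion). I'll back off, lift and retreat to the right for a clear view.

{"method": "jog_arm", "body": {"rows": [{"tx": 10,"ty": 0,"tz": 0,"spin": 0,"hand": 0},{"tx": 35,"ty": 0,"tz": 0,"spin": 0,"hand": 0},{"tx": 35,"ty": 0,"tz": 0,"spin": 0,"hand": 0},{"tx": 35,"ty": -40,"tz": 0,"spin": 0,"hand": 0},{"tx": 35,"ty": -85,"tz": 0,"spin": 0,"hand": 0},{"tx": 35,"ty": -110,"tz": 0,"spin": 0,"hand": 0},{"tx": 75,"ty": -110,"tz": -20,"spin": 0,"hand": 0},{"tx": 115,"ty": -110,"tz": -40,"spin": 0,"hand": 0},{"tx": 155,"ty": -110,"tz": -70,"spin": 0,"hand": 0},{"tx": 195,"ty": -110,"tz": -100,"spin": 0,"hand": 0},{"tx": 235,"ty": -110,"tz": -130,"spin": 0,"hand": 0},{"tx": 270,"ty": -110,"tz": -160,"spin": 0,"hand": 0},{"tx": 300,"ty": -110,"tz": -190,"spin": 0,"hand": 0},{"tx": 300,"ty": -110,"tz": -190,"spin": 0,"hand": 0},{"tx": 300,"ty": -110,"tz": -190,"spin": 0,"hand": 0}]}}

```text
t: 20.65
tool_pos: [0.4146, -0.539, 0.2889]
ee_rot: [-0.517, 0.471, -0.487, 0.523]
contact_force: [0.5, 0.3, 0.0]
opening: 0.002
```

```bash
python3 - <<'E'
from h import *
look(11)
f=cv2.imread("pics/top11.png");cv2.imwrite("pics/top11z.png",cv2.resize(f[140:300,120:440],None,fx=2.5,fy=2.5,interpolation=cv2.INTER_CUBIC))
E
```

```text
top R 344 len 0.113 joint deg 89.4
top M 353 len 0.110 joint deg 0.1
top L 355 len 0.113 joint deg -0.5
side L 137 len 0.121 joint deg 1.2
side R 103 len 0.041 joint deg 125.8
20.75 [ 0.41578982 -0.53795386  0.28934333] [-0.11125387 -0.28366726  0.00574839] z ang 4.872267650050234
L tool in manifold mm [-115.4 -823.5]
M tool in manifold mm [-115.1 -570.3]
R tool in manifold mm [-115.1 -317.5]
```

View pics/top11z.png

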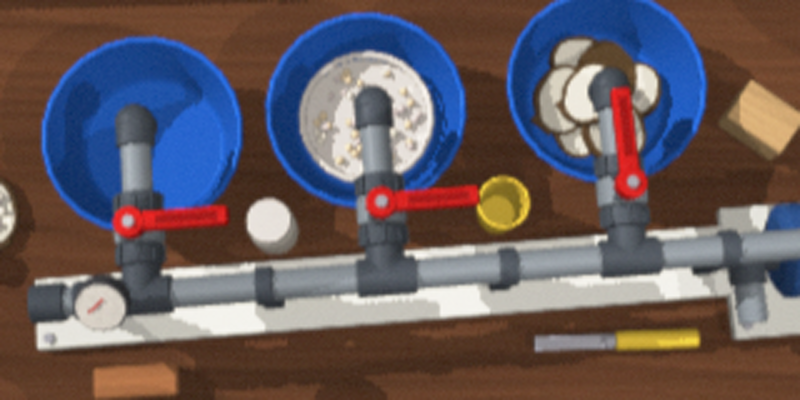

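View pics/side11.png

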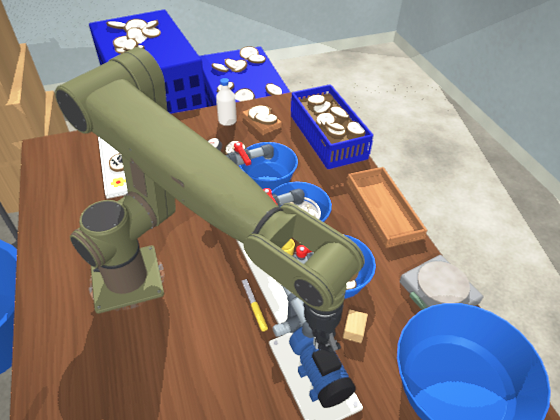

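The top view shows left and mid square across (hubs at about (127,220) and (381,201) in the crop). The right handle is in line with its pipe over the shells. Basins, jar, cup, brush, knife and block stand where they were, and the gripper is clear. Handing in.

```bash
python3 -c "
from station import env
print(env.hand_in())"
```

```text
the job is handed in; nothing more can be done
None
```

The manifold is lined up to feed only the oyster-shell basin, which stands under the right spout, and the job is handed in. With closed fingers I pushed the right valve fully open and the left and mid valves fully shut, each until the force rose to about 9–10 N with almost no further motion. The highest force I read was about 10 N, well under the 35 N limit.

**Last checks, top view:** the right valve reads 89.4°, mid 0.1° and left -0.5°. By eye the basins and bystanders in that view stand where they were. I did not measure their positions again. The tool was clear, the contact force was about 0 N and the clock stood at about 20.8 s.

**What disagreed or failed:**
- After my first push the right valve read only about 84–87°, so I went back and pushed it onto its stop.
- In the last side picture the arm hid most of the right handle, so its 125.8° reading is invalid. The mid valve was not picked up there either. The right valve's final angle therefore rests on the top view and the force rise at the stop.
- The first move call was refused for missing keys, and nothing moved.

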